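Put the check weights back in their block in order of size

ROBOT

A 6-joint arm with a two-finger parallel gripper is mounted at the origin on a cart in front of the work surface, level with it; the furniture and walls round the work are solid. World frame = base frame: x ahead of the robot, y to its left, z up, the work surface at z = 0. Lengths are in m, angles in rad, forces in N, time in s.
With the tool pointing down it reaches from about 0.275 to 0.85 m from the base axis. Payload 5.2 kg.
Tool frame: the origin (TCP) lies on the centre line of the jaws, within the pads' length; the fingertips stand 25 mm ahead of it and the grasp point (between the pads) lies 6 mm ahead of it; z points along the fingers, x is the direction in which the jaws open and shut, and the axes are right-handed (so a half turn about z gives the same grasp; the last joint's range is limited). The gripper opens to 85 mm and grips with 20 to 120 N. Pads are 22 mm wide; open, the fingers measure 114 mm over their backs; the gripper's body (76 mm by 85 mm) begins 54 mm behind the grasp point. The pads swing forward as they close: fully open they stand 13 mm farther back than shut.
Start: joints at [-1.374, 0.259, 1.535, -0, 1.348, -0.203], TCP at [0.214, -0.507, 0.256] pointing down, gripper open.
Joint ranges: [-3.14, 3.14], [-0.91, 2.08], [0.19, 2.58], [-1.22, 4.36], [0.22, 2.71], [-3.12, 3.12]. Speed limits (rad/s): [2.57, 2.57, 3.14, 3.14, 3.14, 3.14].

INTERFACE

Orientations are given as a unit quaternion [w, x, y, z].
In Python, from bench import env, optics gives the robot as it stands.
- The arm moves only by the tool move_arm, never from a script. Its argument "targets" is a list of rows, each a list of 3 entries, a list of its own where there are three numbers: the finger opening in mm, from 0 to 85.4, then the shift along the world's x, y, z in mm, then the turn, a rotation vector about the world's x, y, z in rad. A call has exactly 5 rows; each row shifts and turns the commanded pose from where the row before left it; what a row does not reach is not made up. A row lasts 1/10 s, in which the tool goes at most 50 mm and 8.59 degrees, less where a joint would pass 70% of its speed; a pose out of reach is approached as far as the arm can. A call is refused whole if a number of a shift passes 50 or a number of a turn 0.15, either way. A call with a gripper value outside its range is refused whole. The fingers move at their own pace and stop on an object; the grip force is fixed at half the most. Time passes only in rows, so rows that do not move let the fingers close, or fill a call up. It gives the time, the measured TCP pose, the force and the opening at its end, in the units of the state.
- env.read_state(): the state, without advancing time (a new reading comes with each control period).
- optics.get_image(name): name is "side" or "top"; returns a dict with "img" (480x640x3 uint8, red, green, blue), "depth" (480x640 float32, m along the optical axis (not along the pixel's ray), 0 where there is no reading), "K" (3x3 intrinsics, pixels), "xyz" and "rotation" of the camera in the world. Camera axes: x right, y down, z forward; pixel columns grow to the right and rows downward; lengths in m; the calibration is good to about 2 mm. A picture is of the moment at which its call begins.
- env.finish_job(): hands the job in, once; it reports no verdict.
The state is a dict: "time_s": time; "joint_pos": joint angles; "qvel": joint speeds; "tau": joint torques, N m; "eef_pos": TCP position; "tool_rot": TCP orientation; "force": force on the tool from outside, world axes, zero at the start; "wrist_torque": the same for the moment, N m; "gripper_width": finger opening in m.
Only numpy, scipy, OpenCV 4.12 (cv2) and the standard library are available. Lean on these libraries where they do the work, as an engineer would, in place of code of your own. Each camera call takes 0.05 s, during which the arm holds its last target. There are 200 camera calls.

TASK

The bench scales have been checked. Put the four steel check weights back into the row of recesses in their dark wooden block, each standing upright on the floor of the recess that is its own size, so that they run in order from the largest to the smallest; do not tip any of them over, and leave the other things on the bench where they are.

Things in the scene. Friction and masses are not known exactly. Their poses are not given: they have to be found in the camera images.
- weight_500: largest of the four check weights (500 g): upright stainless-steel cylinder 42 mm across and 40 mm high with a turned knob on a short neck; knob 26 mm across, from 44 to 58 mm above the base (58 mm = overall height). Origin: centre of its underside; z up its axis.
- weight_200: second largest check weight (200 g): same shape, body 31 mm across and 31 mm high; knob 20 mm across, from 34 to 45 mm above the base (45 mm overall). Origin: centre of its underside; z up its axis.
- weight_100: third check weight (100 g): same shape, body 22 mm across and 24 mm high; knob 16 mm across, from 27 to 36 mm above the base (36 mm overall). Origin: centre of its underside; z up its axis.
- weight_20: smallest check weight (20 g): same shape, body 13 mm across and 16 mm high; knob 10 mm across, from 19 to 27 mm above the base (27 mm overall). Origin: centre of its underside; z up its axis.
- weight_block: dark wooden block 68 (x) by 188 (y), 24 high, fixed, at any yaw; blank brass plate on its -x side. Origin: centre of underside. Four round recesses on the line x = 0: 50 wide at y = +60, 39 at +5.5, 30 at -39, 21 at -74.5 (mm); each 8 mm wider than its weight, rim bevelled 2.5 mm, 10 mm deep, floor 14 mm above the origin. Fingertips 12 mm or more above a weight's base clear the block's top
- solder_pot: bystander: small cream ceramic pot, 48 mm across, 26 mm high; origin at the centre of its underside. It stands near the fixed upright wooden divider at the left of the work; beyond the divider a fixed tubular lamp shade hangs with its underside 0.24 m above the bench (x about 0.61 to 0.73, y about 0.23 to 0.8): an arm coming from the left must draw back towards its base before swinging past
- loupe: bystander: folding chromed loupe lying flat, 24 x 59 mm, 15 mm high; origin at the centre of its underside, long along its y. It lies behind the fixed blue vice, which is 125 mm high
- dapping_block: bystander: 45 mm brass cube with a round hollow in its top; origin at the centre of its underside
- tweezers: bystander: steel tweezers lying flat, 145 mm long along its y, 10 mm wide, 9 mm high; origin at the centre of its underside
Mind the look-alikes: they are no part of the job. Leave any red look-alike of the weight_200 alone. What is shaped like the weight_500 but blue is not meant.

How it is judged:
By the outcome, as a careful person would: the job done as asked, in the order asked, and still so for the second after the job is handed in, with the robot touching nothing.
It also fails if it takes over 112 s, if anything falls off the work surface, if the arm or the gripper's body presses on something with over 40 N, if the wrist force passes 120 N, or if a joint passes its speed limit or range.

## Working session

There is one attempt and no reset: what is moved stays moved. The work goes in short steps, Python scripts to look and compute and a tool call to move; the robot and the scene stay as the last step left them, time stands still between calls to the robot, and variables do not carry over. Pictures are saved under pics/ and viewed, about 12 in all and at most 16, crops included, and the job is handed in when it is done.

Besides the shell and the picture viewer there is one more tool, called after "Emit:" as a command line: name --argument value ..., lists and objects as JSON in quotes. move_arm: Moves the arm, as the interface text tells. Its arguments: {"type":"object","properties":{"targets":{"type":"array"}},"required":["targets"]}

```bash
ls; mkdir -p pics
cat > h.py <<'E'
import numpy as np, cv2
from bench import env, optics
def grab(n,f=None):
    d=optics.get_image(n)
    if f: cv2.imwrite(f'pics/{f}.png',d['img'][:,:,::-1])
    return d
def rot(d):
    R=np.array(d['rotation'],float)
    if R.size==4:
        from scipy.spatial.transform import Rotation as Q
        return Q.from_quat(np.roll(R.ravel(),-1)).as_matrix()
    return R.reshape(3,3)
def plane(d,u,v,z):
    r=rot(d)@np.linalg.inv(d['K'])@np.array([u,v,1.]); o=np.array(d['xyz'])
    return o+r*(z-o[2])/r[2]
def cloud(d):
    v,u=np.mgrid[:480,:640]; r=np.stack([u,v,np.ones_like(u)],-1)@np.linalg.inv(d['K']).T
    return (r*d['depth'][...,None])@rot(d).T+np.array(d['xyz'])
E
python3 - <<'E'
from h import *
for n in('top','side'):
    d=grab(n,n+'0'); np.savez(n+'0.npz',**{k:np.array(v) for k,v in d.items()})
    print(n,d['K'],d['xyz'],d['rotation'])
print(env.read_state())
E
```

```text
pics
top [[562.77635045   0.         310.93925701]
 [  0.         562.77635045 234.83587473]
 [  0.           0.           1.        ]] [ 0.36910218 -0.09376615  1.00460219] [ 0.06991552 -0.66653382  0.73814571 -0.07736542]
side [[540.50676426   0.         327.6243697 ]
 [  0.         540.50676426 240.44584484]
 [  0.           0.           1.        ]] [0.31108594 0.60008628 0.47440051] [ 0.08174079 -0.16038752  0.8541421  -0.48788888]
{'time_s': 0.1, 'joint_pos': array([-1.37378708e+00,  2.59265101e-01,  1.53597767e+00,  8.83432761e-06,
        1.34798907e+00, -2.02788316e-01]), 'qvel': array([-0.00131417, -0.00329351, -0.00272548, -0.0016009 , -0.00135339,
        0.00089829]), 'tau': array([ 1.95439483e-03, -4.46969140e+01, -2.91246647e+01, -1.66973691e-04,
        6.24141525e-03,  2.43009504e-05]), 'eef_pos': array([ 0.21402167, -0.50618288,  0.25555887]), 'tool_rot': array([-5.84247884e-04,  8.33435402e-01, -5.52616285e-01, -5.74807454e-04]), 'force': array([-0.96386955,  0.88540018,  0.7561198 ]), 'wrist_torque': array([ 0.03584832, -0.00028875,  0.01295332]), 'gripper_width': 0.08554950839400471}
```

View pics/top0.png

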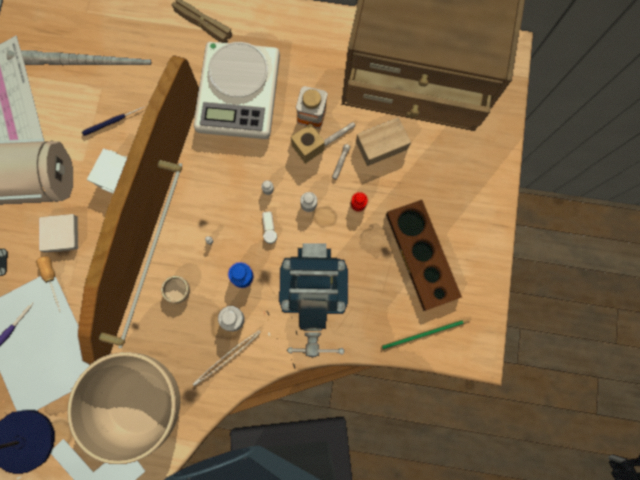

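View pics/side0.png

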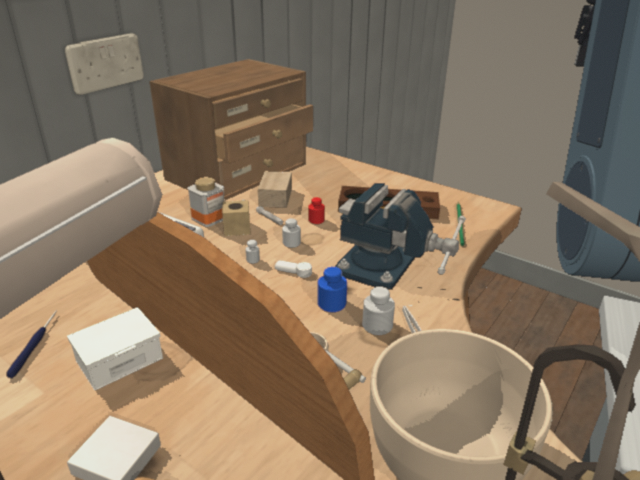

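The top view shows the 500 at (230,320), the 200 at (309,203), the 100 at (267,187) and the 20 at (209,241). The look-alikes are blue at (240,275) and red at (359,202). The block is at (423,255), with its largest recess at the top, and the vice is at (314,290). The side view agrees.

Run:
```python
from h import *
d=dict(np.load('top0.npz')); s=dict(np.load('side0.npz')); P=cloud(d); S=cloud(s)
for nm,(u,v),h in [('500',(230,320),.058),('200',(309,203),.045),('100',(267,187),.036),('20',(209,241),.027),('blue',(240,275),.058),('red',(359,202),.045),('loupe',(268,228),.015),('pot',(175,290),.026),('dap',(308,142),.045)]:
    p0=plane(d,u,v,h)
    out=[]
    for C in(P,S):
        m=(np.hypot(C[...,0]-p0[0],C[...,1]-p0[1])<.035)&(C[...,2]>.006)&(C[...,2]<.075)
        q=C[m]; k=q[q[:,2]>h-.006]
        out+= [len(q),np.round(np.percentile(q[:,2],98)*1e3) if len(q) else 0,len(k),np.round((k[:,:2].min(0)+k[:,:2].max(0))/2*1e3,1) if len(k) else None, np.round(k[:,:2].mean(0)*1e3,1) if len(k) else None]
    print(nm,np.round(p0*1e3,1),*out)
# block
hsv=cv2.cvtColor(d['img'],cv2.COLOR_RGB2HSV)
c=plane(d,423,255,.024); print('block c',c)
m=((abs(P[...,2]-.024)<.006)&(np.hypot(P[...,0]-c[0],P[...,1]-c[1])<.13))
q=P[m][:,:2].astype(np.float32); print('block',len(q),cv2.minAreaRect(q),np.median(P[m][:,2]))
fl=(abs(P[...,2]-.014)<.004)&(np.hypot(P[...,0]-c[0],P[...,1]-c[1])<.1)
n,l,st,ce=cv2.connectedComponentsWithStats(fl.astype(np.uint8))
for i in range(1,n):
    if st[i,4]>25: k=P[l==i]; print('rec',st[i,4],ce[i],np.round(k.mean(0)*1e3,1),np.round((k.min(0)+k.max(0))/2*1e3,1))
# heights: vice, divider
for nm,(u,v) in dict(vice=(314,290),lamp=(40,170)).items(): print(nm,P[v,u])
w=(P[...,2]>.05)&(P[...,0]>.15); 
for x in np.arange(.2,.8,.05):
    r=w&(abs(P[...,0]-x)<.01)&(P[...,1]>.0)
    k=P[r]; print(round(x,2),[ (round(float(y),2),round(float(k[abs(k[:,1]-y)<.01][:,2].max()),3)) for y in np.arange(0,.4,.02) if (abs(k[:,1]-y)<.01).any()])
im=cv2.resize(d['img'][120:360,130:480],None,fx=2.28,fy=2.28,interpolation=cv2.INTER_CUBIC); cv2.imwrite('pics/crop0.png',im[:,:,::-1])
```

```text
500 [438.2  34.8  58. ] 515 59.0 181 [443.8  38.3] [443.6  38. ] 1203 59.0 235 [443.   39.6] [442.6  42. ]
200 [ 629.  -116.8   45. ] 270 46.0 92 [ 639.5 -116.1] [ 639.4 -115.8] 426 46.0 81 [ 638.9 -114.8] [ 638.  -112.7]
100 [668.6 -45.2  36. ] 132 38.0 60 [675.7 -43.7] [674.7 -43.8] 250 37.0 65 [674.3 -42. ] [673.7 -41.1]
20 [582.6  66.   27. ] 50 28.0 23 [588.1  69.6] [588.1  69.5] 0 0 0 None None
blue [511.8  12.5  58. ] 511 60.0 176 [517.8  16.2] [517.5  15.8] 1075 59.0 200 [517.2  17.1] [516.4  19.9]
red [ 621.8 -204.8   45. ] 268 47.0 93 [ 630.3 -206.3] [ 630.  -206.4] 363 46.0 69 [ 630.2 -204.9] [ 629.3 -203.5]
loupe [598.2 -39.3  15. ] 325 17.0 294 [601.8 -40.4] [599.3 -39.4] 370 16.0 309 [601.5 -39.9] [598.3 -36.8]
pot [501.9 130.7  26. ] 308 27.0 171 [505.1 132.8] [504.  132.3] 138 28.0 98 [496.1 121.1] [495.3 117.2]
dap [ 742.6 -126.5   45. ] 812 48.0 603 [ 748.  -124.4] [ 748.  -124.8] 845 47.0 399 [ 747.5 -125.2] [ 746.4 -120.3]
block c [ 0.5195517  -0.30818726  0.024     ]
block 2832 ((0.523561954498291, -0.308996319770813), (0.18859371542930603, 0.06943157315254211), 
[... 793 characters left out ...]
28, 0.099)]
0.4 [(0.16, 0.099), (0.18, 0.099), (0.2, 0.099), (0.22, 0.1), (0.24, 0.099), (0.26, 0.093), (0.28, 0.08)]
0.45 [(0.02, 0.059), (0.04, 0.061), (0.2, 0.084), (0.24, 0.135), (0.26, 0.133)]
0.5 [(0.0, 0.057), (0.02, 0.059), (0.18, 0.085), (0.22, 0.162), (0.24, 0.16)]
0.55 [(0.16, 0.088), (0.2, 0.17), (0.22, 0.17)]
0.6 [(0.14, 0.091), (0.18, 0.177), (0.2, 0.178)]
0.65 [(0.12, 0.093), (0.16, 0.179), (0.18, 0.178), (0.22, 0.3), (0.24, 0.302), (0.26, 0.302), (0.28, 0.301), (0.3, 0.296)]
0.7 [(0.1, 0.1), (0.12, 0.101), (0.14, 0.177), (0.16, 0.177), (0.22, 0.272), (0.24, 0.279), (0.26, 0.28), (0.28, 0.283), (0.3, 0.283)]
0.75 [(0.12, 0.175), (0.14, 0.176)]
0.8 [(0.1, 0.169), (0.12, 0.171)]
```

View pics/crop0.png

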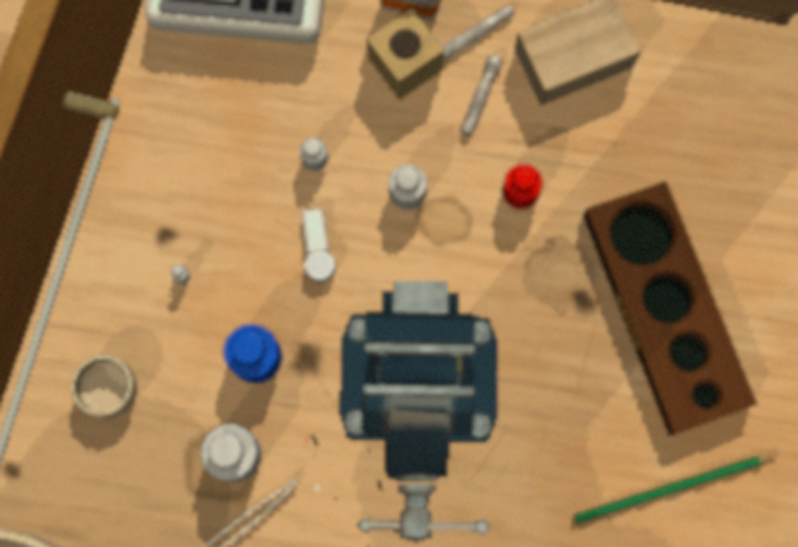

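Emit:
move_arm --targets '[[62, [10, 30, 0], [0, 0, -0.08]], [62, [19, 45, 0], [0, 0, -0.08]], [62, [19, 47, -6], [0, 0, 0]], [62, [19, 47, -10], [0, 0, 0]], [62, [19, 47, -10], [0, 0, 0]]]'

```text
time_s: 0.6
eef_pos: [0.2987, -0.2927, 0.2306]
tool_rot: [-0.0, 0.786, -0.618, 0.0]
force: [0.6, 0.7, -0.5]
gripper_width: 0.0621
```

Emit:
move_arm --targets '[[62, [19, 47, -10], [0, 0, 0]], [62, [19, 47, -10], [0, 0, 0]], [62, [19, 47, 0], [0, 0, 0]], [62, [19, 47, 0], [0, 0, 0]], [62, [19, 47, 0], [0, 0, 0]]]'

```text
time_s: 1.1
eef_pos: [0.3916, -0.0626, 0.2117]
tool_rot: [-0.0, 0.786, -0.618, 0.0]
force: [0.9, -1.2, 0.1]
gripper_width: 0.0622
```

Emit:
move_arm --targets '[[62, [19, 37, 0], [0, 0, 0]], [62, [17, 33, -20], [0, 0, 0]], [62, [12, 23, -40], [0, 0, 0]], [62, [0, 0, -40], [0, 0, 0]], [62, [0, 0, 0], [0, 0, 0]]]'

```text
time_s: 1.6
eef_pos: [0.4354, 0.03, 0.1074]
tool_rot: [0.003, 0.787, -0.617, -0.005]
force: [-1.0, 1.0, 0.2]
gripper_width: 0.0623
```

Run:
```python
from h import *
s=grab('side'); im=s['img'][150:390,200:520]; cv2.imwrite('pics/s1.png',cv2.resize(im,None,fx=2.4,fy=2.4,interpolation=cv2.INTER_CUBIC)[:,:,::-1])
t=grab('top'); st=env.read_state(); e=st['eef_pos']; print(e,st['tool_rot'])
for C in(cloud(t),cloud(s)):
    m=(np.hypot(C[...,0]-e[0],C[...,1]-e[1])<.06)&(C[...,2]>.062)&(C[...,2]<e[2]+.02); q=C[m]; print(len(q),np.percentile(q[:,2],[0,1,5]) if len(q) else '')
```

```text
[0.43888483 0.02840287 0.11168093] [ 6.38802151e-04  7.86653589e-01 -6.17393344e-01 -1.08667727e-03]
7 [0.0965827  0.09677509 0.09754466]
417 [0.08880518 0.0892054  0.09143465]
```

View pics/s1.png

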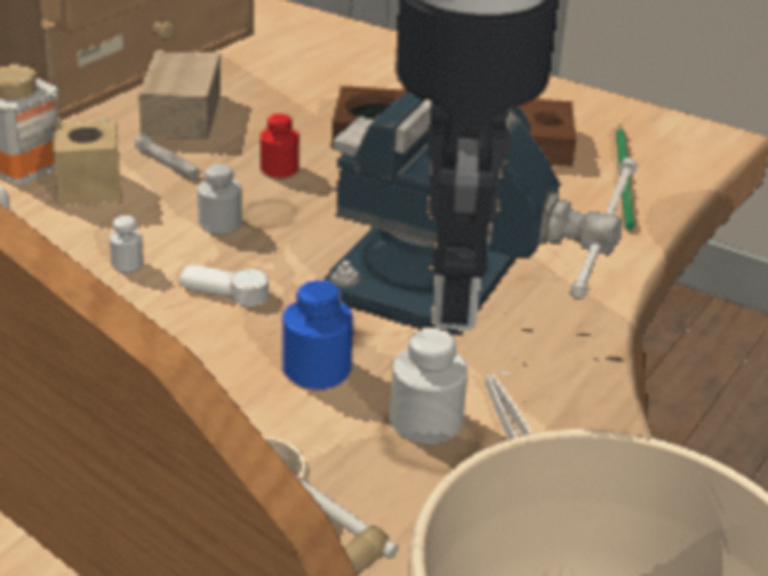

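The side crop shows the fingers above and slightly behind the 500, whose knob is at about (432,345). The fingertips measure about 22 mm ahead of the TCP.

Emit:
move_arm --targets '[[62, [4.6, 10.3, 0], [0, 0, 0]], [62, [0, 0, 0], [0, 0, 0]], [62, [0, 0, -10], [0, 0, 0]], [62, [0, 0, 0], [0, 0, 0]], [62, [0, 0, 0], [0, 0, 0]]]'

```text
time_s: 2.2
eef_pos: [0.4438, 0.0385, 0.1017]
tool_rot: [0.0, 0.787, -0.618, -0.0]
force: [0.2, 0.2, 0.3]
gripper_width: 0.062
```

Run:
```python
from h import *
for i in range(2):
    s=grab('side'); st=env.read_state(); print(st['eef_pos'],st['tool_rot'],st['qvel'].round(3))
```

```text
[0.44394582 0.03853678 0.10176876] [ 4.62325788e-05  7.86507302e-01 -6.17580973e-01 -5.45283265e-05] [-0.     0.001 -0.004 -0.    -0.001  0.   ]
[0.44404898 0.03852866 0.10183186] [ 7.45432574e-06  7.86517568e-01 -6.17567903e-01  2.79907323e-05] [ 0.001 -0.001 -0.004  0.001 -0.001 -0.001]
```

Emit:
move_arm --targets '[[62, [0, 0, -25], [0, 0, 0]], [62, [0, 0, -25], [0, 0, 0]], [62, [0, 0, -13], [0, 0, 0]], [62, [0, 0, 0], [0, 0, 0]], [62, [0, 0, 0], [0, 0, 0]]]'

```text
time_s: 2.8
eef_pos: [0.4442, 0.0386, 0.0389]
tool_rot: [0.0, 0.787, -0.617, -0.0]
force: [-0.3, 0.0, -0.1]
gripper_width: 0.0623
```

Emit:
move_arm --targets '[[30, [0, 0, 0], [0, 0, 0]], [30, [0, 0, 0], [0, 0, 0]], [30, [0, 0, 0], [0, 0, 0]], [30, [0, 0, 0], [0, 0, 0]], [30, [0, 0, 0], [0, 0, 0]]]'

```text
time_s: 3.3
eef_pos: [0.445, 0.0384, 0.04]
tool_rot: [-0.0, 0.787, -0.617, 0.001]
force: [-1.4, -1.1, 5.9]
gripper_width: 0.0403
```

Emit:
move_arm --targets '[[30, [0, 0, 10], [0, 0, 0]], [30, [0, 0, 30], [0, 0, 0]], [30, [0, 0, 40], [0, 0, 0]], [30, [0, 0, 40], [0, 0, 0]], [30, [0, 0, 35], [0, 0, 0]]]'

```text
time_s: 3.8
eef_pos: [0.4435, 0.0389, 0.196]
tool_rot: [-0.0, 0.787, -0.617, 0.0]
force: [1.4, -0.6, -5.6]
gripper_width: 0.04
```

Run:
```python
from h import *
s=grab('side'); cv2.imwrite('pics/s2.png',cv2.resize(s['img'][20:380,200:560],None,fx=1.6,fy=1.6)[:,:,::-1]); st=env.read_state(); print(st['eef_pos'],st['force'],st['gripper_width'])
```

```text
[0.44653379 0.03855513 0.20142887] [ 1.40679758 -0.92512249  0.8332228 ] 0.03978314957427917
```

View pics/s2.png

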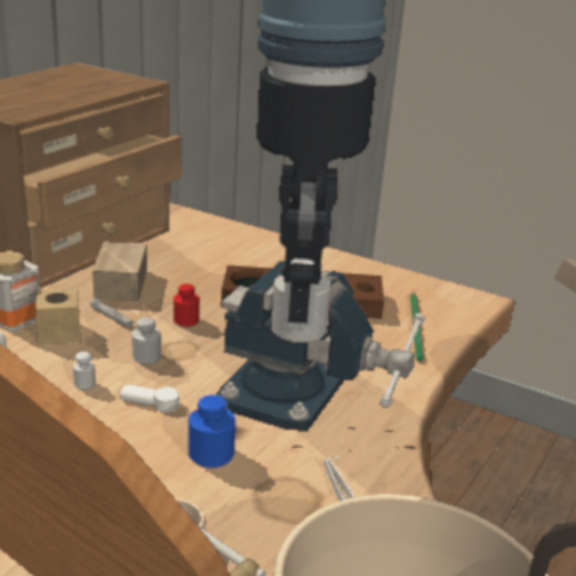

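The 500 is held upright and clear of the bench. Next I carry it over the vice to the large recess.

Emit:
move_arm --targets '[[30, [8, -20, 0], [0, 0, 0]], [30, [14, -34, 0], [0, 0, 0]], [30, [14, -34, 0], [0, 0, 0]], [30, [14, -34, 0], [0, 0, 0]], [30, [14, -34, 0], [0, 0, 0]]]'

```text
time_s: 4.35
eef_pos: [0.5078, -0.1182, 0.1937]
tool_rot: [-0.0, 0.787, -0.617, -0.0]
force: [-0.3, 1.6, -5.2]
gripper_width: 0.0401
```

Emit:
move_arm --targets '[[30, [14, -34, 0], [0, 0, 0]], [30, [14, -34, 0], [0, 0, 0]], [30, [14, -34, 0], [0, 0, 0]], [30, [14, -34, 0], [0, 0, 0]], [30, [10, -24, 0], [0, 0, 0]]]'

```text
time_s: 4.85
eef_pos: [0.5741, -0.2793, 0.1932]
tool_rot: [0.0, 0.786, -0.618, -0.0]
force: [0.7, 0.5, -4.5]
gripper_width: 0.0401
```

Emit:
move_arm --targets '[[30, [8, -18, -10], [0, 0, 0]], [30, [0, 0, -20], [0, 0, 0]], [30, [0, 0, -20], [0, 0, 0]], [30, [0, 0, -20], [0, 0, 0]], [30, [0, 0, 0], [0, 0, 0]]]'

```text
time_s: 5.35
eef_pos: [0.5796, -0.2935, 0.1199]
tool_rot: [0.0, 0.787, -0.618, -0.004]
force: [-0.4, -1.3, -7.1]
gripper_width: 0.0404
```

Run:
```python
from h import *
s=grab('side'); t=grab('top'); st=env.read_state(); e=st['eef_pos'];print(e,st['tool_rot'],st['force'],st['gripper_width'])
np.savez('t3.npz',**{k:np.array(v) for k,v in t.items()});np.savez('s3.npz',**{k:np.array(v) for k,v in s.items()})
A=cv2.resize(s['img'][60:260,280:480],(600,600))[:,:,::-1]; cv2.imwrite('pics/s3.png',A)
for C in(cloud(t),cloud(s)):
    m=(np.hypot(C[...,0]-e[0],C[...,1]-e[1])<.05)&(C[...,2]>.03)&(C[...,2]<e[2]+.02); q=C[m]; print(len(q),np.percentile(q[:,2],[0,1,5,50]) if len(q) else '')
```

```text
[ 0.58164383 -0.29491279  0.12347698] [ 1.38940142e-06  7.86628848e-01 -6.17425483e-01 -9.10144605e-04] [ 0.27589248 -1.05033335 -4.46750301] 0.04003578195328495
0 
620 [0.08075494 0.08136873 0.08430267 0.1110536 ]
```

View pics/s3.png

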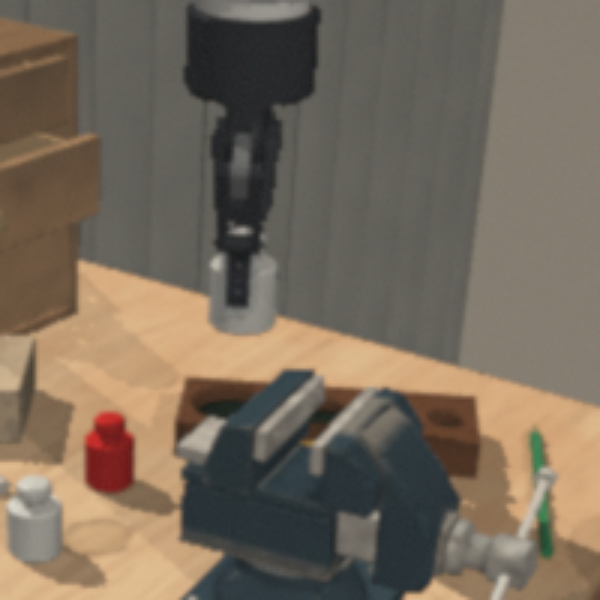

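The 500 hangs upright, with its base at about z = 0.083, above the large recess. Lowering it now.

Emit:
move_arm --targets '[[30, [0.7, -0.5, -20], [0, 0, 0]], [30, [0, 0, -20], [0, 0, 0]], [30, [0, 0, -12], [0, 0, 0]], [30, [0, 0, -6], [0, 0, 0]], [30, [0, 0, 0], [0, 0, 0]]]'

```text
time_s: 5.95
eef_pos: [0.5827, -0.2957, 0.0656]
tool_rot: [0.0, 0.787, -0.617, -0.0]
force: [0.7, 0.7, -5.1]
gripper_width: 0.0401
```

Run:
```python
from h import *
s=grab('side'); st=env.read_state(); e=st['eef_pos'];print(e,st['tool_rot'],st['force'],st['gripper_width'])
```

```text
[ 0.58310286 -0.29598754  0.06634335] [-2.10381779e-05  7.86636739e-01 -6.17416005e-01  3.41267264e-04] [ 0.80547444  0.20626286 -4.22049461] 0.04020097339439569
```

Emit:
move_arm --targets '[[30, [0, 0, -4], [0, 0, 0]], [30, [0, 0, -4], [0, 0, 0]], [30, [0, 0, -3], [0, 0, 0]], [30, [0, 0, 0], [0, 0, 0]], [30, [0, 0, 0], [0, 0, 0]]]'

```text
time_s: 6.5
eef_pos: [0.5827, -0.2958, 0.0547]
tool_rot: [0.0, 0.787, -0.617, -0.0]
force: [0.3, -0.9, -4.5]
gripper_width: 0.0403
```

Emit:
move_arm --targets '[[30, [0, 0, -1], [0, 0, 0]], [30, [0, 0, 0], [0, 0, 0]], [30, [0, 0, -0.8], [0, 0, 0]], [30, [0, 0, 0], [0, 0, 0]], [30, [0, 0, 0], [0, 0, 0]]]'

```text
time_s: 7.0
eef_pos: [0.5829, -0.2959, 0.0541]
tool_rot: [0.0, 0.787, -0.617, 0.0]
force: [-3.2, 1.8, 6.8]
gripper_width: 0.04
```

Contact with the floor. Releasing and retreating.

Emit:
move_arm --targets '[[44, [0, 0, 0], [0, 0, 0]], [48, [0, 0, 0], [0, 0, 0]], [56, [0, 0, 0], [0, 0, 0]], [62, [0, 0, 0], [0, 0, 0]], [62, [0, 0, 0], [0, 0, 0]]]'

```text
time_s: 7.5
eef_pos: [0.5828, -0.2959, 0.0528]
tool_rot: [-0.0, 0.787, -0.617, 0.0]
force: [-0.4, -0.4, 0.1]
gripper_width: 0.062
```

Emit:
move_arm --targets '[[62, [0, 0, 15], [0, 0, 0]], [62, [0, 0, 30], [0, 0, 0]], [62, [0, 0, 40], [0, 0, 0]], [50, [0, 20, 40], [0, 0, 0]], [50, [15, 45, 0], [0, 0, 0]]]'

```text
time_s: 8.0
eef_pos: [0.6001, -0.2354, 0.1863]
tool_rot: [-0.0, 0.785, -0.619, 0.007]
force: [2.1, 0.1, 0.1]
gripper_width: 0.0499
```

Run:
```python
from h import *
t=grab('top'); s=grab('side'); st=env.read_state(); print(st['eef_pos'],st['tool_rot'])
A=cv2.resize(s['img'][120:240,300:460],(640,480))[:,:,::-1]; cv2.imwrite('pics/s4.png',A)
```

```text
[ 0.59980908 -0.22643647  0.18143233] [-0.00154897  0.78773695 -0.61600703  0.00185415]
```

View pics/s4.png

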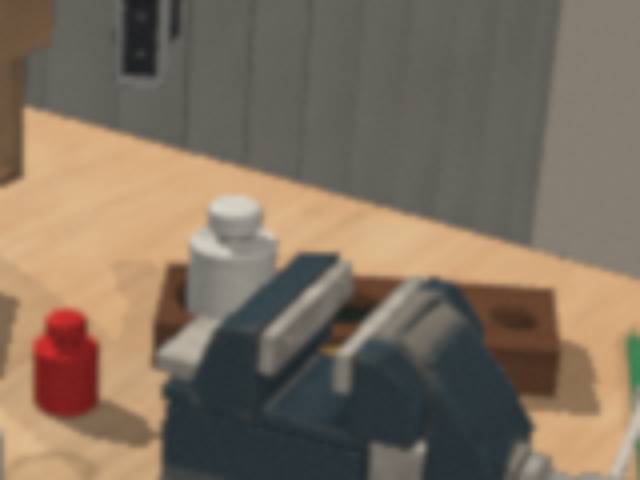

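The 500 stands upright in the large recess, at (235,260) in the crop. Next is the 200.

Emit:
move_arm --targets '[[50, [10, 28, 0], [0, 0, 0]], [50, [15, 42, 0], [0, 0, 0]], [50, [14.5, 41, -20], [0, 0, 0]], [50, [0, 0, -40], [0, 0, 0]], [50, [0, 0, 0], [0, 0, 0]]]'

```text
time_s: 8.6
eef_pos: [0.634, -0.1173, 0.1132]
tool_rot: [0.002, 0.787, -0.616, -0.005]
force: [-1.0, 1.4, -1.4]
gripper_width: 0.0501
```

Run:
```python
from h import *
for i in range(2):
    s=grab('side'); st=env.read_state(); print(st['eef_pos'],st['tool_rot'])
```

```text
[ 0.63525122 -0.11885041  0.11580413] [ 0.00119369  0.78698053 -0.61696928 -0.00302205]
[ 0.63669982 -0.12009616  0.11792004] [ 5.10467975e-04  7.86642716e-01 -6.17407593e-01 -9.17008101e-04]
```

Emit:
move_arm --targets '[[50, [0, 0, 0], [0, 0, 0]], [50, [0, 0, 0], [0, 0, 0]], [50, [0, 0, 0], [0, 0, 0]], [50, [0, 0, 0], [0, 0, 0]], [50, [0, 0, 0], [0, 0, 0]]]'

```text
time_s: 9.2
eef_pos: [0.6373, -0.1202, 0.1184]
tool_rot: [-0.0, 0.786, -0.618, 0.0]
force: [0.5, -1.1, 0.5]
gripper_width: 0.05
```

Emit:
move_arm --targets '[[50, [2, 4.7, -20], [0, 0, 0]], [50, [0, 0, -25], [0, 0, 0]], [50, [0, 0, -25], [0, 0, 0]], [50, [0, 0, -10.4], [0, 0, 0]], [50, [0, 0, 0], [0, 0, 0]]]'

```text
time_s: 9.7
eef_pos: [0.6381, -0.1147, 0.0358]
tool_rot: [0.001, 0.787, -0.617, -0.002]
force: [-0.0, -0.4, -0.2]
gripper_width: 0.05
```

Emit:
move_arm --targets '[[50, [0, 0, 0], [0, 0, 0]], [40, [0, 0, 0], [0, 0, 0]], [20, [0, 0, 0], [0, 0, 0]], [20, [0, 0, 0], [0, 0, 0]], [20, [0, 0, 0], [0, 0, 0]]]'

```text
time_s: 10.2
eef_pos: [0.6404, -0.1156, 0.0395]
tool_rot: [-0.0, 0.787, -0.617, 0.002]
force: [-0.7, -0.4, 5.7]
gripper_width: 0.0286
```

Emit:
move_arm --targets '[[20, [0, 0, 10], [0, 0, 0]], [20, [0, 0, 30], [0, 0, 0]], [20, [0, 0, 40], [0, 0, 0]], [20, [0, 0, 40], [0, 0, 0]], [20, [0, 0, 20], [0, 0, 0]]]'

```text
time_s: 10.7
eef_pos: [0.6406, -0.1155, 0.1823]
tool_rot: [-0.001, 0.787, -0.617, 0.003]
force: [0.4, -0.7, -1.9]
gripper_width: 0.0287
```

Emit:
move_arm --targets '[[20, [-10, -17, 0], [0, 0, 0]], [20, [-16, -28, 0], [0, 0, 0]], [20, [-16, -28, 0], [0, 0, 0]], [20, [-16, -28, 0], [0, 0, 0]], [20, [-16, -28, 0], [0, 0, 0]]]'

```text
time_s: 11.2
eef_pos: [0.5643, -0.2448, 0.178]
tool_rot: [-0.0, 0.787, -0.617, -0.0]
force: [0.2, -0.6, -2.2]
gripper_width: 0.0284
```

Emit:
move_arm --targets '[[20, [-16, -28, 0], [0, 0, 0]], [20, [-14, -24, 0], [0, 0, 0]], [20, [-7, -12, -10], [0, 0, 0]], [20, [0, 0, -20], [0, 0, 0]], [20, [0, 0, 0], [0, 0, 0]]]'

```text
time_s: 11.7
eef_pos: [0.5264, -0.3067, 0.1444]
tool_rot: [-0.0, 0.786, -0.618, -0.003]
force: [-0.3, 1.2, -3.0]
gripper_width: 0.0284
```

Emit:
move_arm --targets '[[20, [0, 0, 0], [0, 0, 0]], [20, [0, 0, 0], [0, 0, 0]], [20, [0, 0, 0], [0, 0, 0]], [20, [0, 0, 0], [0, 0, 0]], [20, [0, 0, 0], [0, 0, 0]]]'

```text
time_s: 12.2
eef_pos: [0.5286, -0.308, 0.148]
tool_rot: [0.0, 0.787, -0.617, 0.0]
force: [1.0, -0.1, -2.1]
gripper_width: 0.0284
```

Run:
```python
from h import *
s=grab('side'); st=env.read_state(); print(st['eef_pos'],st['tool_rot'],st['force'],st['gripper_width'])
A=cv2.resize(s['img'][60:240,300:480],(600,600))[:,:,::-1]; cv2.imwrite('pics/s5.png',A)
```

```text
[ 0.52847113 -0.30803246  0.14787729] [ 1.98507326e-05  7.86713082e-01 -6.17318756e-01  2.83957487e-04] [-0.19917033 -0.36112196 -2.31293333] 0.028741748603058195
```

View pics/s5.png

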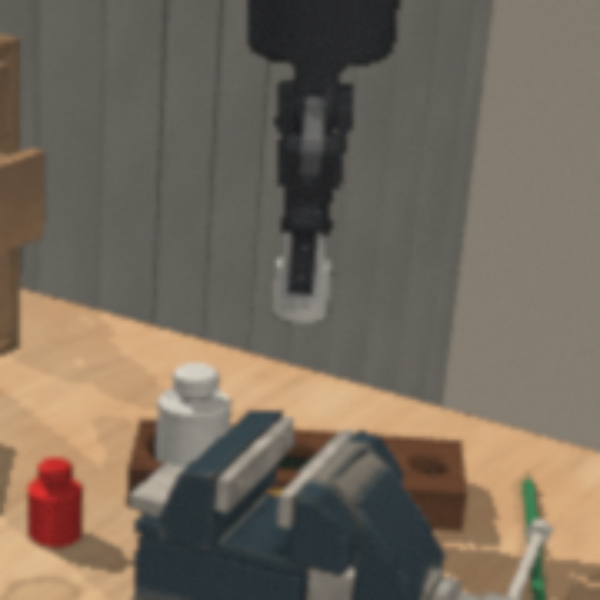

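The 200 is held upright above its recess. Lowering it.

Emit:
move_arm --targets '[[20, [0.5, 0, -30], [0, 0, 0]], [20, [0, 0, -30], [0, 0, 0]], [20, [0, 0, -20], [0, 0, 0]], [20, [0, 0, 0], [0, 0, 0]], [20, [0, 0, 0], [0, 0, 0]]]'

```text
time_s: 12.75
eef_pos: [0.5289, -0.3082, 0.0678]
tool_rot: [-0.0, 0.787, -0.617, -0.0]
force: [0.4, -0.7, -1.5]
gripper_width: 0.0282
```

Emit:
move_arm --targets '[[20, [0, 0, 0], [0, 0, 0]], [20, [0, 0, -3], [0, 0, 0]], [20, [0, 0, -3], [0, 0, 0]], [20, [0, 0, -3], [0, 0, 0]], [20, [0, 0, 0], [0, 0, 0]]]'

```text
time_s: 13.25
eef_pos: [0.5285, -0.3079, 0.0582]
tool_rot: [-0.0, 0.787, -0.617, -0.0]
force: [0.0, 1.4, -2.2]
gripper_width: 0.0284
```

Emit:
move_arm --targets '[[20, [0, 0, -2], [0, 0, 0]], [20, [0, 0, 0], [0, 0, 0]], [20, [0, 0, -2], [0, 0, 0]], [20, [0, 0, 0], [0, 0, 0]], [20, [0, 0, 0], [0, 0, 0]]]'

```text
time_s: 13.75
eef_pos: [0.5287, -0.3081, 0.0544]
tool_rot: [-0.0, 0.787, -0.617, -0.0]
force: [1.0, 0.5, -1.9]
gripper_width: 0.0283
```

Emit:
move_arm --targets '[[20, [0, 0, -1], [0, 0, 0]], [20, [0, 0, 0], [0, 0, 0]], [20, [0, 0, -0.7], [0, 0, 0]], [20, [0, 0, 0], [0, 0, 0]], [20, [0, 0, 0], [0, 0, 0]]]'

```text
time_s: 14.25
eef_pos: [0.5289, -0.3082, 0.0535]
tool_rot: [0.0, 0.787, -0.617, 0.0]
force: [-1.9, 1.9, 5.4]
gripper_width: 0.0284
```

Emit:
move_arm --targets '[[33, [0, 0, 0], [0, 0, 0]], [37, [0, 0, 0], [0, 0, 0]], [42, [0, 0, 0], [0, 0, 0]], [46, [0, 0, 0], [0, 0, 0]], [46, [0, 0, 0], [0, 0, 0]]]'

```text
time_s: 14.75
eef_pos: [0.5288, -0.3081, 0.0527]
tool_rot: [-0.0, 0.787, -0.617, -0.0]
force: [0.8, 0.1, -1.1]
gripper_width: 0.0461
```

Emit:
move_arm --targets '[[46, [0, 0, 15], [0, 0, 0]], [46, [0, 0, 30], [0, 0, 0]], [46, [0, 0, 40], [0, 0, 0]], [40, [0, 0, 40], [0, 0, 0]], [40, [10, 18, 0], [0, 0, 0]]]'

```text
time_s: 15.25
eef_pos: [0.5409, -0.294, 0.1845]
tool_rot: [0.001, 0.786, -0.618, 0.006]
force: [1.4, -0.1, 0.5]
gripper_width: 0.04
```

Emit:
move_arm --targets '[[40, [17, 31, 0], [0, 0, 0]], [40, [22, 40, 0], [0, 0, 0]], [40, [22, 40, 0], [0, 0, 0]], [40, [22, 40, 0], [0, 0, 0]], [40, [22, 40, 0], [0, 0, 0]]]'

```text
time_s: 15.75
eef_pos: [0.6444, -0.0975, 0.1779]
tool_rot: [-0.0, 0.787, -0.618, 0.0]
force: [1.6, -1.5, -0.9]
gripper_width: 0.0398
```

Emit:
move_arm --targets '[[40, [18, 34, 0], [0, 0, 0]], [40, [13, 22, -20], [0, 0, 0]], [40, [0, 0, -30], [0, 0, 0]], [40, [0, 0, 0], [0, 0, 0]], [40, [0, 0, 0], [0, 0, 0]]]'

```text
time_s: 16.25
eef_pos: [0.6742, -0.0432, 0.1274]
tool_rot: [0.001, 0.787, -0.617, -0.001]
force: [-0.5, 0.2, 1.1]
gripper_width: 0.0401
```

Run:
```python
from h import *
s=grab('side'); t=grab('top');s=grab('side'); st=env.read_state(); print(st['eef_pos'],st['tool_rot'],st['force'],st['gripper_width'])
A=cv2.resize(s['img'][60:300,220:460],(600,600))[:,:,::-1]; cv2.imwrite('pics/s6.png',A)
```

```text
[ 0.67558551 -0.04415962  0.12973501] [-5.66668193e-04  7.86255114e-01 -6.17900367e-01  1.30807053e-03] [ 0.5484443  -0.61558329 -0.01470004] 0.04003356880677739
```

View pics/s6.png

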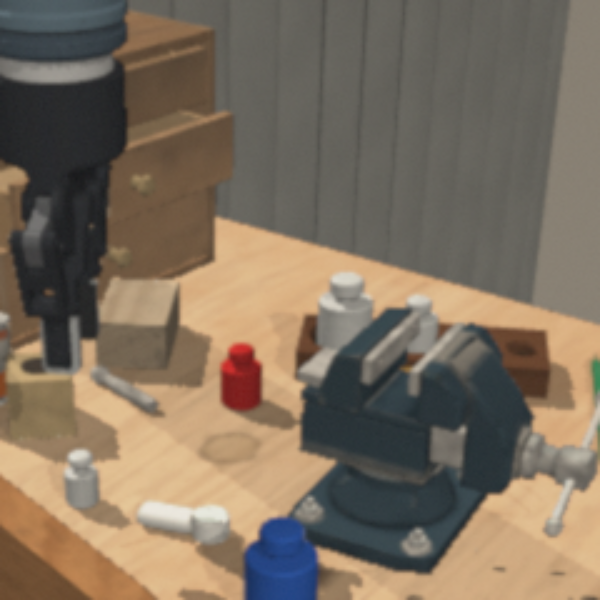

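The 500 and 200 are both standing upright in the block, and the gripper is above the 100 at (82,480). Grasping the 100.

Emit:
move_arm --targets '[[40, [-0.9, 1.1, -20], [0, 0, 0]], [40, [0, 0, -25], [0, 0, 0]], [40, [0, 0, -25], [0, 0, 0]], [40, [0, 0, -17], [0, 0, 0]], [40, [0, 0, -4.5], [0, 0, 0]]]'

```text
time_s: 16.9
eef_pos: [0.6731, -0.0427, 0.0355]
tool_rot: [0.0, 0.786, -0.618, -0.001]
force: [-0.9, -0.0, -0.5]
gripper_width: 0.0399
```

Emit:
move_arm --targets '[[40, [0, 0, 0], [0, 0, 0]], [40, [0, 0, 0], [0, 0, 0]], [32, [0, 0, 0], [0, 0, 0]], [15, [0, 0, 0], [0, 0, 0]], [15, [0, 0, 0], [0, 0, 0]]]'

```text
time_s: 17.4
eef_pos: [0.6748, -0.0423, 0.0381]
tool_rot: [-0.0, 0.787, -0.617, 0.001]
force: [0.4, -1.5, 5.6]
gripper_width: 0.0187
```

Emit:
move_arm --targets '[[15, [0, 0, 0], [0, 0, 0]], [15, [0, 0, 0], [0, 0, 0]], [15, [0, 0, 5], [0, 0, 0]], [15, [0, 0, 10], [0, 0, 0]], [15, [0, 0, 20], [0, 0, 0]]]'

```text
time_s: 17.9
eef_pos: [0.6726, -0.0416, 0.0704]
tool_rot: [0.001, 0.787, -0.617, -0.002]
force: [0.1, -0.1, -1.1]
gripper_width: 0.0184
```

Run:
```python
from h import *
s=grab('side'); t=grab('top');s=grab('side'); st=env.read_state(); print(st['eef_pos'],st['tool_rot'],st['force'],st['gripper_width'])
A=cv2.resize(s['img'][150:300,200:350],(600,600))[:,:,::-1]; cv2.imwrite('pics/s7.png',A)
```

```text
[ 0.67513869 -0.04217749  0.0731947 ] [-0.00084882  0.78662945 -0.61742248  0.00169548] [-0.37580803 -0.6480969  -0.3566308 ] 0.018643668599861628
```

View pics/s7.png

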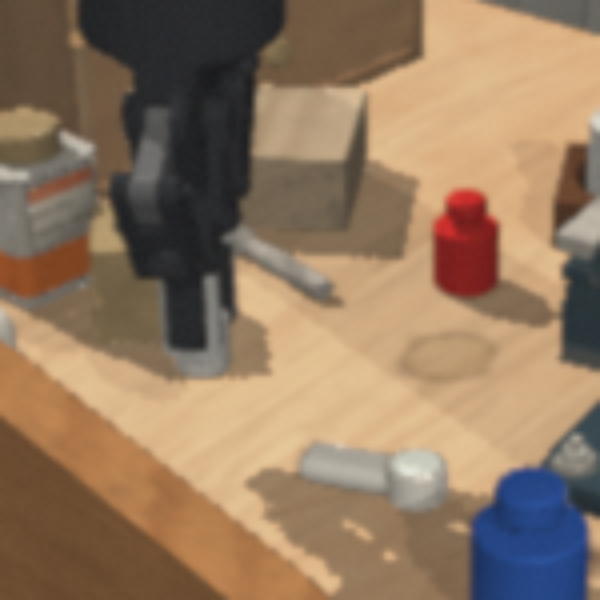

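The 100 is held upright, with its base showing below the pads at (198,365). Carrying it over.

Emit:
move_arm --targets '[[15, [0, 0, 20], [0, 0, 0]], [15, [0, 0, 35], [0, 0, 0]], [15, [0, 0, 35], [0, 0, 0]], [15, [-4, -6, 22], [0, 0, 0]], [15, [-13, -19, 0], [0, 0, 0]]]'

```text
time_s: 18.55
eef_pos: [0.6593, -0.0661, 0.187]
tool_rot: [-0.002, 0.787, -0.617, 0.003]
force: [0.2, -2.0, -0.5]
gripper_width: 0.0189
```

Emit:
move_arm --targets '[[15, [-19, -28, 0], [0, 0, 0]], [15, [-19, -28, 0], [0, 0, 0]], [15, [-19, -28, 0], [0, 0, 0]], [15, [-19, -28, 0], [0, 0, 0]], [15, [-19, -28, 0], [0, 0, 0]]]'

```text
time_s: 19.05
eef_pos: [0.5606, -0.2077, 0.1824]
tool_rot: [0.0, 0.787, -0.617, -0.001]
force: [0.7, 0.0, -1.2]
gripper_width: 0.0186
```

Emit:
move_arm --targets '[[15, [-19, -28, 0], [0, 0, 0]], [15, [-19, -28, 0], [0, 0, 0]], [15, [-19, -28, 0], [0, 0, 0]], [15, [-13, -18, 0], [0, 0, 0]], [15, [-7, -10, 0], [0, 0, 0]]]'

```text
time_s: 19.55
eef_pos: [0.4834, -0.3203, 0.1825]
tool_rot: [0.0, 0.786, -0.618, -0.001]
force: [0.4, 0.9, -0.8]
gripper_width: 0.0184
```

Emit:
move_arm --targets '[[15, [0, 0, -15], [0, 0, 0]], [15, [0, 0, -20], [0, 0, 0]], [15, [0, 0, 0], [0, 0, 0]], [15, [0, 0, 0], [0, 0, 0]], [15, [0, 0, 0], [0, 0, 0]]]'

```text
time_s: 20.05
eef_pos: [0.4855, -0.319, 0.1491]
tool_rot: [0.0, 0.787, -0.617, 0.001]
force: [-0.2, 0.2, -0.6]
gripper_width: 0.0191
```

Run:
```python
from h import *
s=grab('side'); t=grab('top');s=grab('side'); st=env.read_state(); print(st['eef_pos'],st['tool_rot'],st['force'],st['gripper_width'])
A=cv2.resize(s['img'][60:240,300:480],(600,600))[:,:,::-1]; cv2.imwrite('pics/s8.png',A)
```

```text
[ 0.48543647 -0.31915118  0.14927309] [ 7.70284411e-05  7.86753009e-01 -6.17267352e-01  8.43833709e-04] [-0.09173522 -0.34457445 -1.10728904] 0.018843480960482658
```

Emit:
move_arm --targets '[[15, [0.3, 0.3, -30], [0, 0, 0]], [15, [0, 0, -30], [0, 0, 0]], [15, [0, 0, -20], [0, 0, 0]], [15, [0, 0, -4], [0, 0, 0]], [15, [0, 0, -3], [0, 0, 0]]]'

```text
time_s: 20.7
eef_pos: [0.4854, -0.3189, 0.0616]
tool_rot: [0.0, 0.787, -0.617, 0.0]
force: [-0.3, 0.2, -0.7]
gripper_width: 0.0185
```

Emit:
move_arm --targets '[[15, [0, 0, 0], [0, 0, 0]], [15, [0, 0, -3], [0, 0, 0]], [15, [0, 0, -3], [0, 0, 0]], [15, [0, 0, 0], [0, 0, 0]], [15, [0, 0, 0], [0, 0, 0]]]'

```text
time_s: 21.2
eef_pos: [0.4852, -0.3188, 0.0555]
tool_rot: [0.0, 0.787, -0.617, 0.0]
force: [0.2, 0.3, -1.3]
gripper_width: 0.0188
```

Emit:
move_arm --targets '[[15, [0, 0, -1.5], [0, 0, 0]], [15, [0, 0, 0], [0, 0, 0]], [15, [0, 0, -1], [0, 0, 0]], [15, [0, 0, 0], [0, 0, 0]], [15, [0, 0, 0], [0, 0, 0]]]'

```text
time_s: 21.7
eef_pos: [0.4851, -0.3187, 0.0528]
tool_rot: [0.0, 0.787, -0.617, -0.0]
force: [0.4, -0.4, -1.0]
gripper_width: 0.0188
```

Emit:
move_arm --targets '[[15, [0, 0, -0.7], [0, 0, 0]], [15, [0, 0, 0], [0, 0, 0]], [15, [0, 0, -0.6], [0, 0, 0]], [15, [0, 0, 0], [0, 0, 0]], [15, [0, 0, 0], [0, 0, 0]]]'

```text
time_s: 22.2
eef_pos: [0.4853, -0.3188, 0.0521]
tool_rot: [0.0, 0.787, -0.617, 0.0]
force: [-0.6, 1.1, 5.8]
gripper_width: 0.0191
```

Contact. Releasing, then going over the vice to the 20, turning the jaws on the way to stay clear of the rail by the divider.

Emit:
move_arm --targets '[[22, [0, 0, 0], [0, 0, 0]], [26, [0, 0, 0], [0, 0, 0]], [30, [0, 0, 0], [0, 0, 0]], [34, [0, 0, 0], [0, 0, 0]], [34, [0, 0, 0], [0, 0, 0]]]'

```text
time_s: 22.7
eef_pos: [0.4851, -0.3187, 0.0514]
tool_rot: [-0.0, 0.787, -0.617, -0.0]
force: [0.2, -0.3, -0.4]
gripper_width: 0.034
```

Emit:
move_arm --targets '[[34, [0, 0, 15], [0, 0, 0]], [34, [0, 0, 30], [0, 0, 0]], [34, [0, 0, 40], [0, 0, 0]], [30, [0, 0, 50], [0, 0, 0]], [30, [5, 19, 20], [0, 0, 0]]]'

```text
time_s: 23.2
eef_pos: [0.4915, -0.3028, 0.2116]
tool_rot: [0.001, 0.786, -0.618, 0.004]
force: [1.1, 0.2, 0.1]
gripper_width: 0.0303
```

Emit:
move_arm --targets '[[30, [10, 38, 0], [0, 0, -0.09]], [30, [10, 38, 0], [0, 0, -0.09]], [30, [10, 38, 0], [0, 0, -0.09]], [30, [10, 38, 0], [0, 0, -0.09]], [30, [10, 38, 0], [0, 0, -0.09]]]'

```text
time_s: 23.7
eef_pos: [0.5403, -0.1082, 0.2066]
tool_rot: [0.0, -0.628, 0.779, -0.0]
force: [0.4, -0.1, -0.1]
gripper_width: 0.03
```

Emit:
move_arm --targets '[[30, [10, 38, 0], [0, 0, 0]], [30, [10, 38, 0], [0, 0, 0]], [30, [10, 38, 0], [0, 0, 0]], [30, [10, 38, 0], [0, 0, 0]], [30, [0, 0, 0], [0, 0, 0]]]'

```text
time_s: 24.2
eef_pos: [0.5806, 0.0469, 0.2064]
tool_rot: [0.001, -0.631, 0.776, 0.001]
force: [-0.8, -0.1, 0.4]
gripper_width: 0.0301
```

Run:
```python
from h import *
s=grab('side'); t=grab('top','t9');s=grab('side'); st=env.read_state(); print(st['eef_pos'],st['tool_rot'],st['force'],st['gripper_width'])
T=dict(np.load('top0.npz')); C=cloud(T)
m=(C[...,2]>.07)&(C[...,2]<.11)&(C[...,0]>.52)&(C[...,0]<.68)&(C[...,1]>.09)&(C[...,1]<.2); q=C[m]
for x in (.56,.58,.6,.62,.64): k=q[abs(q[:,0]-x)<.006]; print(x,k[:,1:].min(0),k[:,1:].max(0))
cv2.imwrite('pics/t9.png',cv2.resize(t['img'][120:360,130:480],None,fx=2.28,fy=2.28)[:,:,::-1])
```

```text
[0.57995697 0.04220707 0.20631984] [-3.42071656e-04 -6.29374177e-01  7.77102327e-01 -3.08135981e-05] [-0.60913861 -0.33257999  1.10895043] 0.029974337931883283
0.56 [0.14938496 0.07051135] [0.19641927 0.10964214]
0.58 [0.14219055 0.07032101] [0.18798561 0.10974034]
0.6 [0.13433426 0.07056556] [0.18057008 0.10890094]
0.62 [0.12422818 0.07041764] [0.17318481 0.1092409 ]
0.64 [0.1178839  0.07045549] [0.16437854 0.10840625]
```

View pics/t9.png

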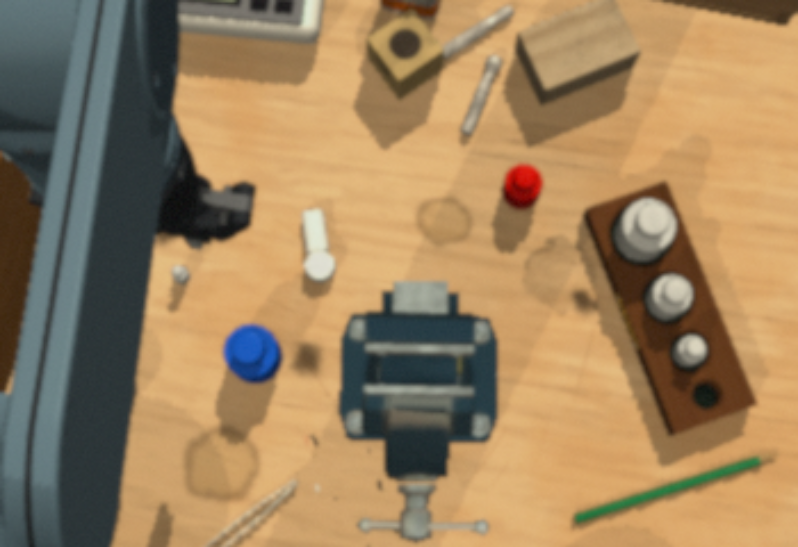

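The top crop shows the three weights seated in order, with the smallest recess, at (706,394), still empty. The 20 is at (180,272). Moving over it.

Emit:
move_arm --targets '[[30, [5, 17, 0], [0, 0, 0]], [30, [3.1, 10.3, 0], [0, 0, 0]], [30, [0, 0, -30], [0, 0, 0]], [30, [0, 0, -40], [0, 0, 0]], [30, [0, 0, -20], [0, 0, 0]]]'

```text
time_s: 24.85
eef_pos: [0.5866, 0.0688, 0.1136]
tool_rot: [-0.002, -0.629, 0.778, 0.001]
force: [-0.3, 0.4, 0.7]
gripper_width: 0.03
```

Emit:
move_arm --targets '[[30, [0, 0, 0], [0, 0, 0]], [30, [0, 0, 0], [0, 0, 0]], [30, [0, 0, 0], [0, 0, 0]], [30, [0, 0, 0], [0, 0, 0]], [30, [0, 0, 0], [0, 0, 0]]]'

```text
time_s: 25.35
eef_pos: [0.589, 0.0695, 0.1178]
tool_rot: [0.001, -0.629, 0.777, -0.001]
force: [1.1, -0.6, 0.4]
gripper_width: 0.03
```

Run:
```python
from h import *
s=grab('side'); t=grab('top'); st=env.read_state(); print(st['eef_pos'],st['tool_rot'],st['force'],st['gripper_width'])
A=cv2.resize(s['img'][0:330,140:470],(500,500)); B=cv2.resize(t['img'][170:310,120:290],(600,500))[:, :]
cv2.imwrite('pics/s10.png',cv2.resize(np.hstack([A,B]),(800,364))[:,:,::-1])
```

```text
[0.58863804 0.06958083 0.1173169 ] [ 5.06757106e-04 -6.29045641e-01  7.77368059e-01 -4.73856578e-04] [-1.06651864 -0.07861081 -1.34260706] 0.03007681593845461
```

View pics/s10.png

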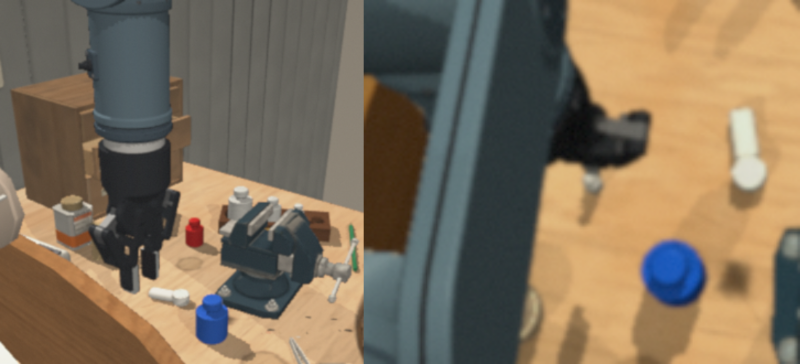

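The side crop shows the gripper clear of the divider, which hides the 20. In the top crop the 20 stands at (593,182), next to the fingers. Descending.

Emit:
move_arm --targets '[[30, [-0.3, 0, -25], [0, 0, 0]], [30, [0, 0, -25], [0, 0, 0]], [30, [0, 0, -16], [0, 0, 0]], [30, [0, 0, 0], [0, 0, 0]], [30, [0, 0, 0], [0, 0, 0]]]'

```text
time_s: 25.95
eef_pos: [0.5881, 0.0696, 0.0508]
tool_rot: [0.0, -0.629, 0.777, 0.0]
force: [-0.2, 0.8, 0.9]
gripper_width: 0.0299
```

Emit:
move_arm --targets '[[30, [0, 0, -4], [0, 0, 0]], [30, [0, 0, -3.5], [0, 0, 0]], [30, [0, 0, 0], [0, 0, 0]], [30, [0, 0, 0], [0, 0, 0]], [30, [0, 0, 0], [0, 0, 0]]]'

```text
time_s: 26.45
eef_pos: [0.5881, 0.0696, 0.0433]
tool_rot: [0.0, -0.629, 0.777, -0.0]
force: [1.0, 0.6, -0.3]
gripper_width: 0.03
```

Run:
```python
from h import *
t=grab('top'); st=env.read_state(); print(st['eef_pos'],st['tool_rot'],st['force'],st['gripper_width'])
cv2.imwrite('pics/t11.png',cv2.resize(t['img'][195:285,160:280],(800,600),interpolation=cv2.INTER_CUBIC)[:,:,::-1])
```

```text
[0.58811792 0.06957807 0.04326484] [ 1.58101007e-04 -6.29000914e-01  7.77404532e-01 -1.33092969e-04] [ 0.25684996 -0.07457693 -0.75301972] 0.03010690976210424
```

View pics/t11.png

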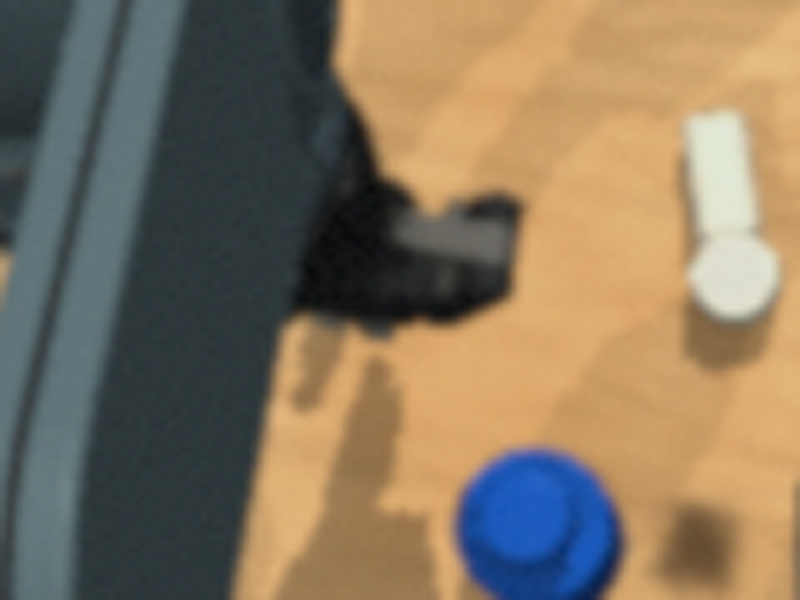

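The 20 appears to sit between the fingers, at about (325,325). Closing in small steps.

Emit:
move_arm --targets '[[22, [0, 0, 0], [0, 0, 0]], [16, [0, 0, 0], [0, 0, 0]], [14, [0, 0, 0], [0, 0, 0]], [12, [0, 0, 0], [0, 0, 0]], [10, [0, 0, 0], [0, 0, 0]]]'

```text
time_s: 27.0
eef_pos: [0.588, 0.0696, 0.043]
tool_rot: [-0.0, -0.629, 0.777, -0.0]
force: [-0.1, 0.1, 0.2]
gripper_width: 0.0098
```

Emit:
move_arm --targets '[[8, [0, 0, 0], [0, 0, 0]], [6, [0, 0, 0], [0, 0, 0]], [2, [0, 0, 0], [0, 0, 0]], [2, [0, 0, 0], [0, 0, 0]], [2, [0, 0, 0], [0, 0, 0]]]'

```text
time_s: 27.5
eef_pos: [0.5881, 0.0696, 0.0432]
tool_rot: [0.0, -0.629, 0.777, -0.0]
force: [0.8, -0.9, 2.6]
gripper_width: 0.0044
```

Emit:
move_arm --targets '[[2, [0, 0, 10], [0, 0, 0]], [2, [0, 0, 20], [0, 0, 0]], [2, [0, 0, 30], [0, 0, 0]], [2, [0, 0, 40], [0, 0, 0]], [2, [0, 0, 45], [0, 0, 0]]]'

```text
time_s: 28.0
eef_pos: [0.587, 0.0697, 0.189]
tool_rot: [-0.001, -0.629, 0.777, 0.001]
force: [1.4, 0.3, -0.4]
gripper_width: 0.0046
```

Emit:
move_arm --targets '[[2, [-7, -18, 5], [0, 0, 0.09]], [2, [-10, -26, 0], [0, 0, 0.09]], [2, [-10, -28, 0], [0, 0, 0.09]], [2, [-10, -30, 0], [0, 0, 0.09]], [2, [0, 0, 0], [0, 0, 0.09]]]'

```text
time_s: 28.5
eef_pos: [0.55, -0.0354, 0.1938]
tool_rot: [0.001, 0.787, -0.617, 0.0]
force: [-0.8, 0.2, -0.0]
gripper_width: 0.0044
```

Run:
```python
from h import *
s=grab('side');s=grab('side'); st=env.read_state(); e=st['eef_pos'];print(e,st['tool_rot'],st['force'],st['gripper_width'])
R=rot(s); p=s['K']@(R.T@(e-np.array(s['xyz'])-[0,0,.03])); u,v=(p[:2]/p[2]).astype(int); print(u,v)
cv2.imwrite('pics/s12.png',cv2.resize(s['img'][v-60:v+60,u-60:u+60],(600,600),interpolation=cv2.INTER_CUBIC)[:,:,::-1])
```

```text
[ 0.55075901 -0.03324656  0.19372278] [-1.99656028e-04  7.86277190e-01 -6.17873837e-01  2.48730779e-04] [ 0.165597    0.24225389 -0.66086473] 0.004586001066699036
323 183
```

View pics/s12.png

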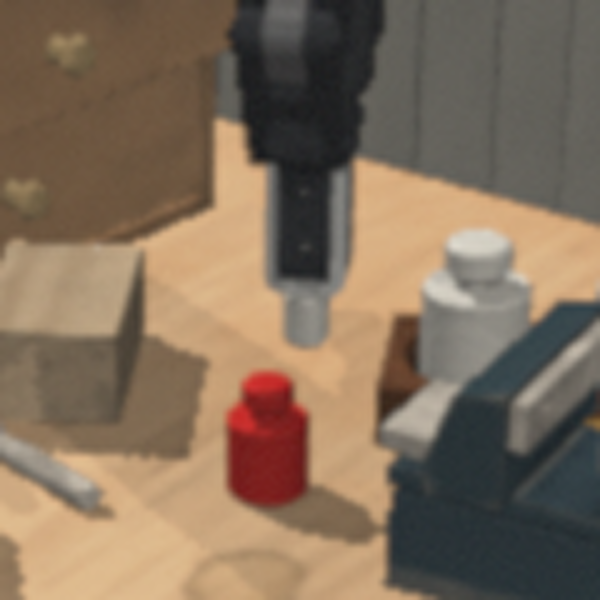

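The 20 hangs upright by its knob, with its body at (305,318). Carrying it over the vice to the smallest recess.

Emit:
move_arm --targets '[[2, [-5, -15, 12], [0, 0, 0]], [2, [-10, -29, 0], [0, 0, 0]], [2, [-10, -29, 0], [0, 0, 0]], [2, [-10, -29, 0], [0, 0, 0]], [2, [-10, -29, 0], [0, 0, 0]]]'

```text
time_s: 29.1
eef_pos: [0.5057, -0.1645, 0.2061]
tool_rot: [0.0, 0.786, -0.618, 0.001]
force: [0.9, -0.7, 0.4]
gripper_width: 0.0046
```

Emit:
move_arm --targets '[[2, [-10, -29, 0], [0, 0, 0]], [2, [-10, -29, 0], [0, 0, 0]], [2, [-10, -29, 0], [0, 0, 0]], [2, [-10, -29, 0], [0, 0, 0]], [2, [-9, -27, 0], [0, 0, 0]]]'

```text
time_s: 29.6
eef_pos: [0.4565, -0.3079, 0.2061]
tool_rot: [0.0, 0.786, -0.618, 0.001]
force: [0.9, -1.1, -0.2]
gripper_width: 0.0044
```

Emit:
move_arm --targets '[[2, [-5.8, -19.8, -15], [0, 0, 0]], [2, [0, 0, -25], [0, 0, 0]], [2, [0, 0, -30], [0, 0, 0]], [2, [0, 0, -20], [0, 0, 0]], [2, [0, 0, 0], [0, 0, 0]]]'

```text
time_s: 30.1
eef_pos: [0.4498, -0.325, 0.1129]
tool_rot: [-0.0, 0.786, -0.618, -0.003]
force: [0.3, 0.4, 0.8]
gripper_width: 0.0046
```

Run:
```python
from h import *
s=grab('side');t=grab('top');s=grab('side'); st=env.read_state(); e=st['eef_pos'];print(e,st['tool_rot'],st['force'],st['gripper_width'])
R=rot(s); p=s['K']@(R.T@(e-np.array(s['xyz'])-[0,0,.04])); u,v=(p[:2]/p[2]).astype(int); print(u,v)
A=cv2.resize(s['img'][v-50:v+50,u-50:u+50],(400,400),interpolation=cv2.INTER_CUBIC)
B=cv2.resize(t['img'][190:320,375:505],(400,400),interpolation=cv2.INTER_CUBIC)
cv2.imwrite('pics/s13.png',np.hstack([A,B])[:,:,::-1])
```

```text
[ 0.45189643 -0.32685782  0.11654923] [ 2.09202353e-04  7.86547011e-01 -6.17529489e-01  1.04224212e-03] [ 0.42437488 -1.31956683  0.25727579] 0.004711068967316433
430 173
```

View pics/s13.png

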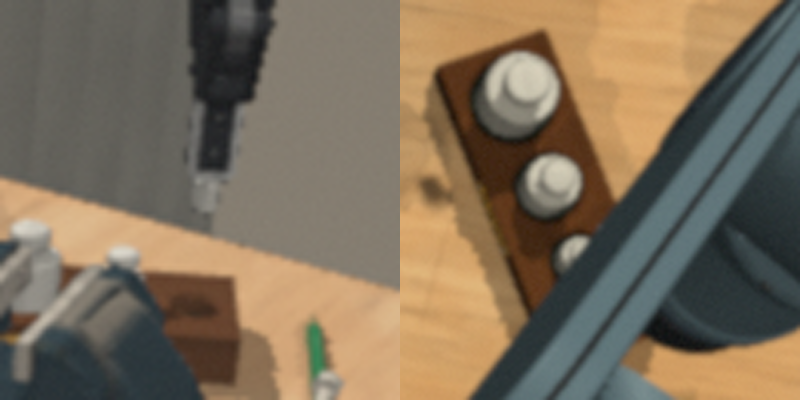

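Emit:
move_arm --targets '[[2, [-0.6, -0.2, -20], [0, 0, 0]], [2, [0, 0, -18], [0, 0, 0]], [2, [0, 0, -6], [0, 0, 0]], [2, [0, 0, 0], [0, 0, 0]], [2, [0, 0, 0], [0, 0, 0]]]'

```text
time_s: 30.75
eef_pos: [0.4512, -0.327, 0.0723]
tool_rot: [0.0, 0.787, -0.617, 0.001]
force: [-1.2, 0.4, 0.4]
gripper_width: 0.0049
```

Run:
```python
from h import *
s=grab('side'); st=env.read_state(); e=st['eef_pos'];print(e,st['force'],st['gripper_width'])
R=rot(s); p=s['K']@(R.T@(e-np.array(s['xyz'])-[0,0,.04])); u,v=(p[:2]/p[2]).astype(int); print(u,v)
cv2.imwrite('pics/s14.png',cv2.resize(s['img'][v-30:v+30,u-30:u+30],(600,600),interpolation=cv2.INTER_CUBIC)[:,:,::-1])
```

```text
[ 0.45126928 -0.32708639  0.07239116] [-1.22933892  0.0728861  -0.27923353] 0.00425437602969001
428 195
```

View pics/s14.png

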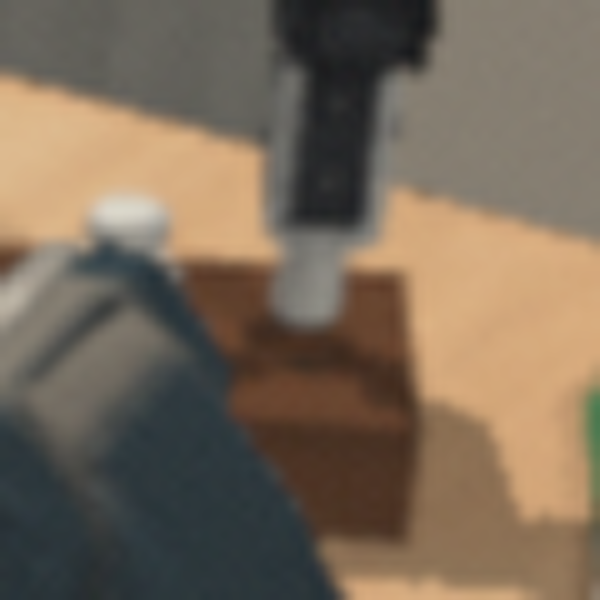

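The body at (308,285) is centred over the dark recess at about (303,335). Lowering to the floor.

Emit:
move_arm --targets '[[2, [0, 0, -4], [0, 0, 0]], [2, [0, 0, -4], [0, 0, 0]], [2, [0, 0, -4], [0, 0, 0]], [2, [0, 0, 0], [0, 0, 0]], [2, [0, 0, 0], [0, 0, 0]]]'

```text
time_s: 31.3
eef_pos: [0.4504, -0.3263, 0.0588]
tool_rot: [-0.0, 0.787, -0.617, -0.0]
force: [0.2, -0.0, -0.5]
gripper_width: 0.0046
```

Emit:
move_arm --targets '[[2, [0, 0, -1], [0, 0, 0]], [2, [0, 0, 0], [0, 0, 0]], [2, [0, 0, -0.7], [0, 0, 0]], [2, [0, 0, 0], [0, 0, 0]], [2, [0, 0, 0], [0, 0, 0]]]'

```text
time_s: 31.8
eef_pos: [0.4506, -0.3264, 0.0573]
tool_rot: [0.0, 0.787, -0.617, 0.0]
force: [-0.1, 0.1, 0.4]
gripper_width: 0.0045
```

Emit:
move_arm --targets '[[2, [0, 0, -0.6], [0, 0, 0]], [2, [0, 0, 0], [0, 0, 0]], [2, [0, 0, 0], [0, 0, 0]], [2, [0, 0, 0], [0, 0, 0]], [2, [0, 0, 0], [0, 0, 0]]]'

```text
time_s: 32.3
eef_pos: [0.4508, -0.3266, 0.057]
tool_rot: [0.0, 0.787, -0.617, 0.0]
force: [-0.2, 0.1, 4.0]
gripper_width: 0.0043
```

Contact at the expected height. Opening slowly and retreating.

Emit:
move_arm --targets '[[7, [0, 0, 0], [0, 0, 0]], [9, [0, 0, 0], [0, 0, 0]], [12, [0, 0, 0], [0, 0, 0]], [18, [0, 0, 0], [0, 0, 0]], [24, [0, 0, 0], [0, 0, 0]]]'

```text
time_s: 32.8
eef_pos: [0.4503, -0.3261, 0.0563]
tool_rot: [-0.0, 0.787, -0.617, -0.0]
force: [-0.8, 0.5, 0.2]
gripper_width: 0.024
```

Emit:
move_arm --targets '[[24, [0, 0, 5], [0, 0, 0]], [24, [0, 0, 15], [0, 0, 0]], [24, [0, 0, 30], [0, 0, 0]], [24, [0, 0, 40], [0, 0, 0]], [24, [0, 0, 40], [0, 0, 0]]]'

```text
time_s: 33.3
eef_pos: [0.4502, -0.326, 0.1879]
tool_rot: [-0.0, 0.787, -0.617, -0.001]
force: [0.6, -0.4, -0.1]
gripper_width: 0.0239
```

Emit:
move_arm --targets '[[24, [-25, -30, 0], [0, 0, 0]], [24, [-35, -30, 0], [0, 0, 0]], [24, [-35, -30, 0], [0, 0, 0]], [24, [-35, -30, 0], [0, 0, 0]], [24, [0, 0, 0], [0, 0, 0]]]'

```text
time_s: 33.8
eef_pos: [0.3166, -0.4501, 0.1872]
tool_rot: [0.001, 0.785, -0.62, 0.0]
force: [0.5, 1.1, 0.1]
gripper_width: 0.0238
```

Run:
```python
from h import *
s=grab('side');t=grab('top'); st=env.read_state(); print(st['eef_pos'],st['time_s'])
P=cloud(t)
c0=np.array([.5235,-.309]);ax=np.array([.972,.236])
for nm,y,r,h in(('500',.06,.013,.058),('200',.0055,.010,.045),('100',-.039,.008,.036),('20',-.0745,.005,.027)):
    c=c0+ax*y; m=(np.hypot(P[...,0]-c[0],P[...,1]-c[1])<r+.008)&(abs(P[...,2]-.014-h)<.005); q=P[m]
    print(nm,len(q),'top z',np.percentile(q[:,2],95).round(4) if len(q) else None,'off mm',((q[:,:2].min(0)+q[:,:2].max(0))/2-c)*1e3 if len(q) else None)
T=dict(np.load('top0.npz')); D=np.abs(t['img'].astype(int)-T['img']).sum(2)
A=cv2.resize(t['img'][190:320,375:505],(400,400),interpolation=cv2.INTER_CUBIC);B=cv2.resize(t['img'][100:400,150:450],(400,400))
cv2.imwrite('pics/f.png',np.hstack([A,B])[:,:,::-1])
for n,(u,v) in dict(blue=(240,275),red=(359,202),loupe=(268,228),pot=(175,290),dap=(308,142),tw=(240,346)).items(): print(n,D[v-15:v+15,u-15:u+15].mean())
```

```text
[ 0.31972234 -0.44693779  0.18688428] 33.9
500 170 top z 0.0738 off mm [-0.80879891  0.25935198]
200 101 top z 0.0603 off mm [-1.10372145  0.55725015]
100 61 top z 0.052 off mm [-0.4957024   0.44415873]
20 25 top z 0.0427 off mm [0.26074083 1.72134189]
blue 8.591111111111111
red 14.356666666666667
loupe 7.076666666666667
pot 6.002222222222223
dap 5.513333333333334
tw 45.71333333333333
```

Run:
```python
from h import *
t=grab('top'); T=dict(np.load('top0.npz'))
for n,lo,hi in(('red',(0,180,80),(8,255,255)),('blue',(105,150,60),(125,255,255))):
    for d in(T,t):
        m=cv2.inRange(cv2.cvtColor(d['img'],cv2.COLOR_RGB2HSV),lo,hi); k=np.zeros_like(m); k[180:300,225:375]=1; v,u=np.nonzero((m>0)&(k>0)); print(n,len(u),u.mean().round(2),v.mean().round(2))
g=[cv2.cvtColor(d['img'],cv2.COLOR_RGB2GRAY).astype(np.float32) for d in(T,t)]
for n,(x,y,w,h) in dict(tw=(195,330,68,58),loupe=(258,208,22,38),pot=(158,272,36,36),dap=(288,122,40,40)).items():
    print(n,cv2.matchTemplate(g[1][y-5:y+h+5,x-5:x+w+5],g[0][y:y+h,x:x+w],cv2.TM_CCOEFF_NORMED).argmax(), 'centre=60')
```

```text
red 250 358.74 201.08
red 247 358.71 201.02
blue 423 240.4 274.72
blue 420 240.35 274.65
tw 60 centre=60
loupe 60 centre=60
pot 60 centre=60
dap 60 centre=60
```

Nothing else moved, and all four weights are seated. Handing in.

```bash
python3 -c "
from bench import env
print(env.finish_job())"
```

```text
the job is handed in; nothing more can be done
None
```

All four check weights are back in the block, largest to smallest (500, 200, 100, 20), and the job was handed in at about 34 s of the allowed 112 s.

- **Seating:** In the last depth image the knob tops were 1–2 mm above the height expected for weights on the recess floors. The camera had shown about the same excess for most things on the bench. Each knob centre was within 2 mm of its recess centre, the 20 being farthest off at about 1.7 mm. The force readings showed contact as each weight was set down.
- **Other things on the bench:** The red and blue look-alikes, tweezers, loupe, pot and brass block were unmoved to within a pixel. A first pixel comparison gave a high difference at the tweezers, probably because the 500 and its shadow were gone from there. Template matching found no shift.
- **Not checked by eye:** The picture viewing limit stopped me from looking at the final image, so the 20 after release was checked only by these depth numbers.

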